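# Set the clamp screw over the filter cube

### The arm

A 7-joint arm with a two-finger parallel gripper is mounted at the origin on a cart in front of the work surface, level with it; the furniture and walls round the work are solid. World frame = base frame: x ahead of the robot, y to its left, z up, the work surface at z = 0. Lengths are in mm, angles in rad, forces in N, time in s.
With the tool pointing down it reaches from about 400 to 875 mm from the base axis. Payload 6.5 kg.
Tool frame: the origin (TCP) lies at the very end of the fingers, on their centre line; the grasp point (between the pads) lies 19 mm behind it; z points along the fingers, y is the direction in which the jaws open and shut (so a half turn about z gives the same grasp; the last joint's range is limited). The gripper opens to 88 mm and grips with 3 to 60 N. Pads are 18 mm wide; open, the fingers measure 123 mm over their backs; the gripper's body (75 mm by 187 mm) begins 45 mm behind the grasp point.
Start: joints at [-1.231, 0.536, -0.004, 1.538, 0.003, 1.067, -0.071], TCP at [256.584, 597.206, 238.716] pointing down, gripper open.
Joint ranges: [-2.7, 2.7], [-0.37, 2.16], [-1.27, 1.26], [0.24, 2.4], [-1.31, 4.45], [0.19, 1.91], [-2.76, 2.76]. Speed limits (rad/s): [2.39, 2.39, 3.14, 3.14, 3.14, 3.14, 3.14].

### API

Orientations are given as a unit quaternion [x, y, z, w].
In Python, from workcell import telemetry, eyes, ticket gives the robot as it stands.
- The arm moves only by the shell command python3 -m handwheel 'ROWS' [OPENING] [FORCE]. ROWS is a JSON object of lists of equal length, an entry for each row: "slide": the shift along the tool's x, y, z in mm, a list of three; "roll": the turn about the tool's z in rad. In form: {"slide": [[x, y, z], ...], "roll": [roll, ...]}. A call has 1 to 5 rows; each row is the pose to reach, as a shift and turn from the pose commanded when the call began, along the tool's axes at that moment; what a row does not reach only later rows make up. A row lasts 1/10 s, in which the tool goes at most 50 mm and 8.59 degrees, less where a joint would pass 70% of its speed; a pose out of reach is approached as far as the arm can. A call with a gripper value outside its range is refused whole. OPENING is the closure, from -1 (fully open) to 1 (shut), set as the call begins (- or left out, the last holds). The fingers move at their own pace and stop on an object; FORCE is the grip in N (left out, the last holds). Time passes only in rows, so rows that repeat a pose let the fingers close. It gives the time, the measured TCP pose, the force and the opening at its end, in the units of the state.
- telemetry.read_state(): the state, without advancing time (a new reading comes with each control period).
- eyes.read_camera(name): name is "side" or "top" or "wrist"; returns a dict with "color" (420x560x3 uint8, red, green, blue), "intrinsics" (3x3 intrinsics, pixels), "rvec" (rotation vector, rad) and "tvec" (3), from world to camera coordinates, as OpenCV has them; the wrist camera has in their place "tool_from_camera" (4x4, takes a point from camera to tool coordinates, whose origin is the TCP and whose axes are the flange's). Camera axes: x right, y down, z forward; pixel columns grow to the right and rows downward; lengths in mm; the calibration is good to about 2 mm. A picture is of the moment at which its call begins: read the wrist's pose just before it. There is no depth.
- ticket.job_done(): hands the job in, once; it reports no verdict.
Trained networks look in the newest picture that a camera, given by its name, has taken for a name from the list of things; names that differ only in an ending like _2 or _b are one class to them, and where a whole thing is asked for, a point or a joint stands for the part that bears it (a point fixed in the world has none). Each returns a list of dicts, best first, with "confidence" (0 to 1); they miss things now and then, are a little off and sometimes report something else, mostly with a low value. They report only what shows in the picture. A call takes as long as a camera call. They do not tell look-alikes from the thing itself.
- eyes.look_for(camera, target): "location" ([x, y, z] in mm, in world coordinates, good to about 4 mm: the middle of the surface that is visible of it).
- eyes.cut_out(camera, target): "pixels" (420x560 bool, what is visible of it).
- eyes.mark_of(camera, target): "location" ([x, y, z] in mm, in world coordinates, good to about 4 mm: a listed point, or the origin of a listed thing).
The state is a dict: "time": time; "q": joint angles; "qvel": joint speeds; "joint_torque": joint torques, N m; "ee_pos": TCP position; "orientation": TCP orientation; "force": force on the tool from outside, world axes, zero at the start; "moment": the same for the moment, N m; "grip_width": finger opening in mm.
Only numpy, scipy, OpenCV 4.12 (cv2) and the standard library are available. Lean on these libraries where they do the work, as an engineer would, in place of code of your own. Each camera call takes 0.05 s, during which the arm holds its last target. There are 200 camera calls.

### The job

One of the three bays of the clamping fixture holds the black filter cube; the other two hold round metal blanks. Turn the thumbscrew above the filter cube clockwise until it seats on its bridge, then back it off a quarter turn and finish still gripping it, holding it steady at that angle so that I can nip up its locking screw. Leave the other two thumbscrews alone, and do not shift the parts in the bays or the things lying around.

Things in the scene. Friction and masses are not known exactly. Their poses are not given: they have to be found in the camera images.
- fixture: Fixed aluminium and steel clamping fixture on the worktop: base plate 80 x 244 x 12 mm with three bays in a row along its own y axis, 80 mm apart. Origin: centre of the underside, on the worktop; x points away from the robot (across the row), y to the left along the row, z up. Each bay is spanned along y by a steel bridge: 20 mm wide in x, 72 mm long in y, its top face 67 mm above the worktop, its two uprights 56 mm apart inside.
- filter_cube: Black microscope filter cube with round windows in its faces, 38 x 40 x 35 mm, loose, standing under one of the three bridges (which one differs from run to run). Origin: centre of its underside, 12 mm above the worktop.
- blank_a: Plain round aluminium blanking plug, 38 mm diameter, 35 mm high, loose, standing in one of the two bays without the filter cube. Origin: centre of its underside.
- blank_b: Plain round aluminium blanking plug, 38 mm diameter, 35 mm high, loose, standing in one of the two bays without the filter cube. Origin: centre of its underside.
- bay_left (a point): Centre of the floor of the left (+y) bay, straight below its thumbscrew, 12 mm above the worktop.
- screw_left (a joint): Angle of the thumbscrew in the left (+y) bridge, rad. Axis vertical, right-hand thread: clockwise seen from above lowers it and lowers the value. 0 = seated: the round collar (21 mm diameter, 4 mm high) sits on the bridge and the screw stops dead. Grows counter-clockwise; starts between 0.5 and 1.2. It rises 0.6 mm per rad, runs with about 0.08 N m of friction and stays where it is left.
- screw_left_grip (a point): Grip point on the axis of the left (+y) thumbscrew's flat head, 98 mm above the worktop when seated; it turns with the screw. The head is a steel spade 12 mm thick (point x axis), 34 mm wide (point y axis), 28 mm high (from 16 mm below this point to 12 mm above it), on a 12 mm neck. At value 0 the point axes are parallel to the fixture's; at value a they are turned by a about z. Grip it from above across the 12 mm.
- screw_left_end (a point): Point on the narrow end of that flat head of the left (+y) thumbscrew, 17 mm from the axis along the point's y; shows whether the screw has been turned.
- bay_mid (a point): Centre of the floor of the middle bay, straight below its thumbscrew, 12 mm above the worktop.
- screw_mid (a joint): Angle of the thumbscrew in the middle bridge, rad. Axis vertical, right-hand thread: clockwise seen from above lowers it and lowers the value. 0 = seated: the round collar (21 mm diameter, 4 mm high) sits on the bridge and the screw stops dead. Grows counter-clockwise; starts between 0.5 and 1.2. It rises 0.6 mm per rad, runs with about 0.08 N m of friction and stays where it is left.
- screw_mid_grip (a point): Grip point on the axis of the middle thumbscrew's flat head, 98 mm above the worktop when seated; it turns with the screw. The head is a steel spade 12 mm thick (point x axis), 34 mm wide (point y axis), 28 mm high (from 16 mm below this point to 12 mm above it), on a 12 mm neck. At value 0 the point axes are parallel to the fixture's; at value a they are turned by a about z. Grip it from above across the 12 mm.
- screw_mid_end (a point): Point on the narrow end of that flat head of the middle thumbscrew, 17 mm from the axis along the point's y; shows whether the screw has been turned.
- bay_right (a point): Centre of the floor of the right (-y) bay, straight below its thumbscrew, 12 mm above the worktop.
- screw_right (a joint): Angle of the thumbscrew in the right (-y) bridge, rad. Axis vertical, right-hand thread: clockwise seen from above lowers it and lowers the value. 0 = seated: the round collar (21 mm diameter, 4 mm high) sits on the bridge and the screw stops dead. Grows counter-clockwise; starts between 0.5 and 1.2. It rises 0.6 mm per rad, runs with about 0.08 N m of friction and stays where it is left.
- screw_right_grip (a point): Grip point on the axis of the right (-y) thumbscrew's flat head, 98 mm above the worktop when seated; it turns with the screw. The head is a steel spade 12 mm thick (point x axis), 34 mm wide (point y axis), 28 mm high (from 16 mm below this point to 12 mm above it), on a 12 mm neck. At value 0 the point axes are parallel to the fixture's; at value a they are turned by a about z. Grip it from above across the 12 mm.
- screw_right_end (a point): Point on the narrow end of that flat head of the right (-y) thumbscrew, 17 mm from the axis along the point's y; shows whether the screw has been turned.
- slide_box: Blue slide box, 91 x 95 x 34 mm, behind the fixture; bystander. Origin: centre of the underside.
- dropper: Small white dropper bottle, 29 mm diameter, 60 mm high, behind the fixture; bystander. Origin: centre of the underside.
- marker: Marker pen with a cap, 137 mm long, 13 mm thick, lying in front of the fixture; bystander. Origin: centre of the underside.
- tally: Hand tally counter, 40 x 42 x 23 mm, in front of the fixture; bystander. Origin: centre of the underside.
- canister: Black cylindrical objective canister, 41 mm diameter, 67 mm high, behind the fixture to the right; bystander. Origin: centre of the underside.
Mind the look-alikes: they are no part of the job. Leave any brown or red look-alike of the filter_cube alone.

How it is judged:
By the outcome, as a careful person would: the job done as asked, in the order asked, and still so for the second after the job is handed in, while the arm keeps its last pose, push and grip.
It also fails if it takes over 45 s, if anything falls off the work surface, if the arm or the gripper's body presses on something with over 40 N, if the wrist force passes 120 N, or if a joint passes its speed limit or range.

## Working session

There is one attempt and no reset: what is moved stays moved. The work goes in short steps, Python scripts to look and compute and a shell command to move; the robot and the scene stay as the last step left them, time stands still between calls to the robot, and variables do not carry over. Pictures are saved under pics/ and viewed, about 8 in all and at most 12, crops included, and the job is handed in when it is done.

```bash
mkdir -p pics; ls; python3 - <<'E'
from workcell import telemetry, eyes
import cv2, numpy as np
s=telemetry.read_state(); print(s)
ims=[]
for c in ("side","top"):
    r=eyes.read_camera(c); cv2.imwrite(f"pics/{c}0.png",r["color"][:,:,::-1])
    print(c,r["intrinsics"],r["rvec"],r["tvec"])
    for t in ["filter_cube","blank_a","fixture","bay_left","bay_mid","bay_right","screw_left_grip","screw_mid_grip","screw_right_grip","screw_left_end","screw_mid_end","screw_right_end"]:
        print(c,t,[(np.round(d["location"]),round(d["confidence"],2)) for d in eyes.mark_of(c,t)[:3]])
print(telemetry.read_state()["time"])
E
```

```text
pics
{'time': 0.0, 'q': array([-1.23118062,  0.53714527, -0.00441497,  1.53883704,  0.00262451,
        1.06731468, -0.07120172]), 'qvel': array([ 0.00010364, -0.00230836,  0.000269  ,  0.00016588,  0.00057157,
        0.00028284,  0.00192015]), 'joint_torque': array([ 1.42967536e-03, -5.70980752e+01,  9.92174484e-01, -2.51591277e+01,
       -5.60136186e-02,  1.78025424e-02,  1.48399549e-04]), 'ee_pos': array([256.39650176, 596.63897713, 237.86692581]), 'orientation': array([ 2.01488106e-01,  9.79490593e-01, -8.44436074e-04, -9.28711214e-05]), 'force': array([-0.73153263, -0.14507761, -0.607786  ]), 'moment': array([-0.0156641 ,  0.0212598 ,  0.04698156]), 'grip_width': 88.2289274834975}
side [[434.61651876   0.         279.46995811]
 [  0.         434.61651876 210.89457337]
 [  0.           0.           1.        ]] [2.06459712 0.02547223 0.00559009] [-588.60809423  101.91123491  860.01228413]
side filter_cube [(array([ 420., -171.,    1.]), 0.87), (array([428.,  25.,  -2.]), 0.71), (array([535.,  41.,   9.]), 0.45)]
side blank_a [(array([540., 127.,  16.]), 0.67), (array([557., 203
[... 981 characters left out ...]
12.]), 0.59)]
top blank_a [(array([557., 202.,  10.]), 0.59), (array([541., 126.,  13.]), 0.37), (array([769.,  22.,   2.]), 0.25)]
top fixture [(array([544., 122.,  -0.]), 0.97), (array([534.,  45., 101.]), 0.33)]
top bay_left [(array([550., 203.,  12.]), 0.56)]
top bay_mid [(array([541., 124.,  13.]), 0.74)]
top bay_right []
top screw_left_grip [(array([542., 120.,   2.]), 0.66), (array([553., 202.,  96.]), 0.64)]
top screw_mid_grip [(array([542., 125.,  99.]), 0.47)]
top screw_right_grip [(array([537.,  45., 103.]), 0.66)]
top screw_left_end [(array([535., 207.,  94.]), 0.64)]
top screw_mid_end [(array([531., 137.,  97.]), 0.48)]
top screw_right_end [(array([526.,  56.,  98.]), 0.45)]
1.3
```

View pics/side0.png

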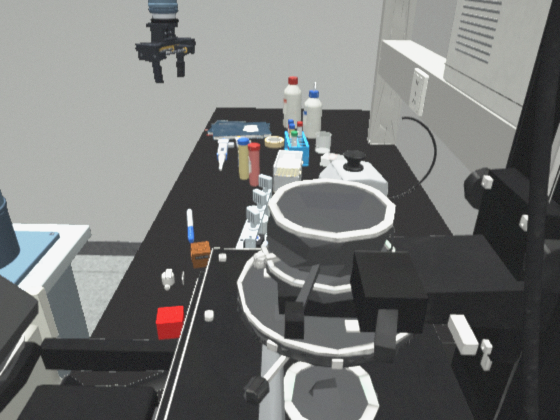

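View pics/top0.png

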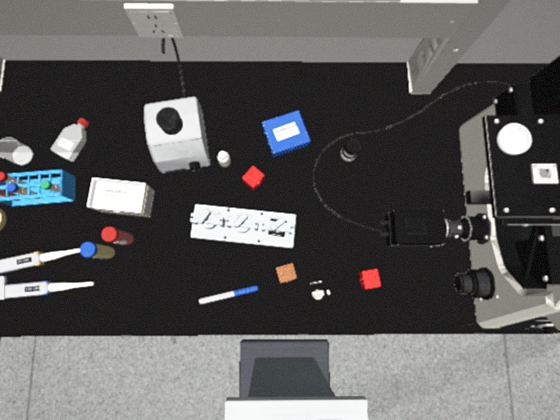

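```bash
python3 - <<'E'
import cv2, numpy as np
a=cv2.imread("pics/side0.png")[165:260,225:300]; b=cv2.imread("pics/top0.png")[195:255,180:305]
a=cv2.resize(a,None,fx=4,fy=4,interpolation=cv2.INTER_CUBIC); b=cv2.resize(b,None,fx=4,fy=4,interpolation=cv2.INTER_CUBIC)
o=np.zeros((380,800,3),np.uint8); o[:,:300]=a; o[:240,300:]=b; cv2.imwrite("pics/crop0.png",o)
E
```

```text
(no output)
```

View pics/crop0.png

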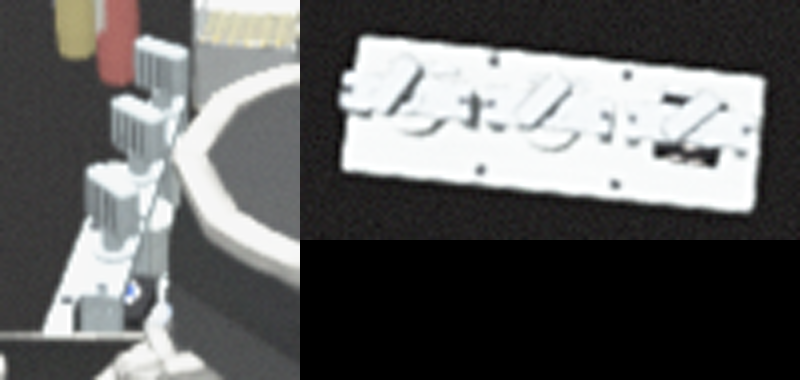

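Candidates: red block, top (253,177); brown block (286,273); red block (371,279); black cube under the right bridge, top (352,232) / side (260,240). The crop shows black with a window only in the right bay, and round blanks in the other two, so the target is screw_right.

```bash
python3 -m handwheel '{"slide":[[-25,-20,0],[-60,-50,0],[-97,-80,0],[-133,-110,0],[-170,-141,0]],"roll":[0,0,0,0,0]}' -0.3 30
python3 -m handwheel '{"slide":[[-36,-30,0],[-73,-61,0],[-110,-91,0],[-146,-122,0],[-180,-150,0]],"roll":[0,0,0,0,0]}'
cat > h.py <<'E'
import numpy as np, sys
from scipy.spatial.transform import Rotation as R
from workcell import telemetry, eyes
def st():
    s=telemetry.read_state(); Rm=R.from_quat(s["orientation"]).as_matrix()
    return s,Rm
def plan(goal,jaw):
    s,Rm=st(); print("t",round(s["time"],2),"pos",np.round(s["ee_pos"],1),"jaw",round(np.arctan2(Rm[1,1],Rm[0,1]),3),"F",np.round(s["force"],1),"M",np.round(s["moment"],2),"w",round(s["grip_width"],1),"q7",round(s["q"][6],2))
    d=np.array(goal)-s["ee_pos"]; j=np.arctan2(Rm[1,1],Rm[0,1])
    print("slide",np.round(Rm.T@d,1),"roll",round(-((jaw-j+np.pi/2)%np.pi-np.pi/2),3))
E
python3 -c "
from h import *; plan([537,45,200],.83)"
```

```text
time: 1.8
ee_pos: [357.8, 399.0, 238.9]
orientation: [0.201, 0.98, 0.0, 0.0]
force: [1.2, 0.9, -0.2]
grip_width: 57.6
time: 2.3
ee_pos: [464.1, 189.5, 239.1]
orientation: [0.202, 0.979, 0.0, 0.0]
force: [1.8, 0.9, -0.4]
grip_width: 57.4
t 2.3 pos [464.1 189.5 239.1] jaw 1.164 F [ 1.8  0.9 -0.4] M [-0.   -0.03 -0.02] w 57.4 q7 0.73
slide [-124.1 -104.    39.1] roll 0.334
```

```bash
python3 -m handwheel '{"slide":[[-35,-29,5],[-70,-58,15],[-105,-88,28],[-124,-104,38],[-124,-104,38]],"roll":[0.08,0.16,0.24,0.32,0.33]}'
cat >> h.py <<'E'
def look(name):
    import cv2
    s,Rm=st(); r=eyes.read_camera("wrist"); cv2.imwrite(name,r["color"][:,:,::-1])
    T=r["tool_from_camera"]; K=r["intrinsics"]; np.savez("w.npz",T=T,K=K,R=Rm,p=s["ee_pos"])
    return s,Rm,T,K
E
python3 - <<'E'
from h import *
plan([537,45,80],.83); print(look("pics/w1.png")[2:])
for t in ["screw_right_grip","screw_right_end","screw_mid_grip","screw_mid_end","filter_cube","bay_right"]:
    print(t,[(np.round(d["location"],1),round(d["confidence"],2)) for d in eyes.mark_of("wrist",t)[:3]])
E
```

```text
time: 2.8
ee_pos: [536.7, 42.6, 199.7]
orientation: [0.364, 0.932, -0.001, 0.0]
force: [-0.2, -0.7, -0.1]
grip_width: 57.0
t 2.8 pos [536.7  42.6 199.7] jaw 0.827 F [-0.2 -0.7 -0.1] M [-0.04 -0.01  0.06] w 57.0 q7 0.79
slide [  1.6   2.3 119.7] roll -0.003
(array([[ 1.21089087e-03, -9.65571045e-01, -2.60136676e-01,
         6.62085220e+01],
       [ 9.99999016e-01,  9.85036079e-04,  9.98580308e-04,
        -9.20490379e-01],
       [-7.07956221e-04, -2.60137629e-01,  9.65571288e-01,
        -1.45307798e+02],
       [ 0.00000000e+00,  0.00000000e+00,  0.00000000e+00,
         1.00000000e+00]]), array([[354.78246275,   0.        , 279.50940979],
       [  0.        , 354.78246275, 209.42009459],
       [  0.        ,   0.        ,   1.        ]]))
screw_right_grip [(array([535.8,  47.4,  94.9]), 0.67)]
screw_right_end [(array([526.9,  56.4, 101.3]), 0.58)]
screw_mid_grip [(array([542.7, 120.5,  96.1]), 0.87)]
screw_mid_end [(array([532.6, 132.7,  96.6]), 0.86)]
filter_cube [(array([656.9,  98.6,  -4.6]), 0.68), (array([430.6,  24.3,   0.5]), 0.62), (array([ 410.8, -171.7,    2.9]), 0.62)]
bay_right [(array([535.2,  43.6,  14.5]), 0.76)]
```

View pics/w1.png

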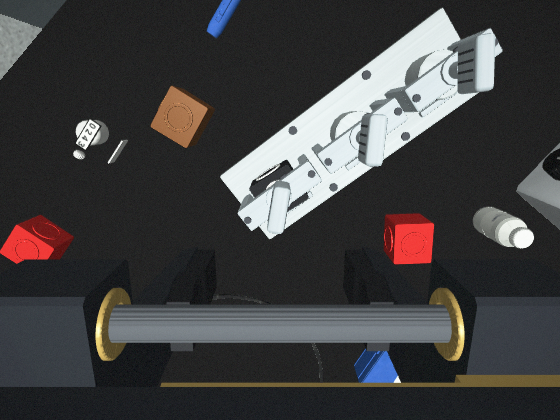

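```bash
python3 - <<'E'
import cv2
a=cv2.imread("pics/w1.png")[165:250,220:340]; cv2.imwrite("pics/w1c.png",cv2.resize(a,None,fx=6,fy=6,interpolation=cv2.INTER_CUBIC))
E
```

```text
(no output)
```

View pics/w1c.png

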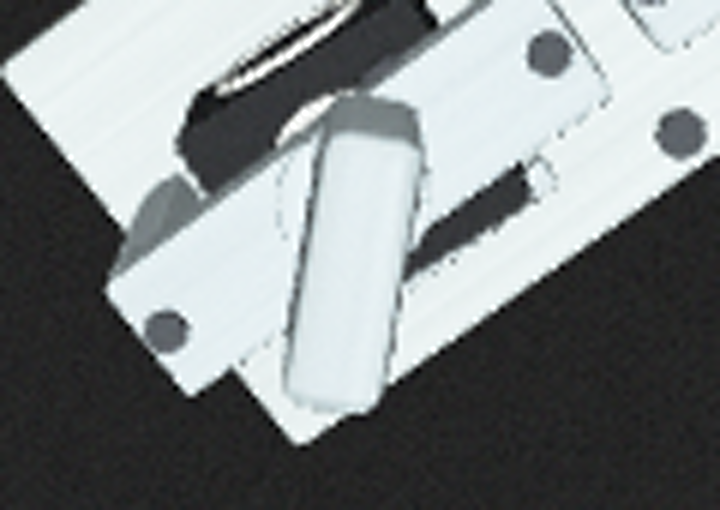

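The crop shows the black cube with its round window rims under the right bridge. The right head's top face has corners at about (325,135), (420,140), (380,408), (285,400) in the crop, tilted slightly from the jaws.

```bash
cat >> h.py <<'E'
def back(px,z):
    w=np.load("w.npz"); px=np.atleast_2d(np.array(px,float))
    d=np.c_[px,np.ones(len(px))]@np.linalg.inv(w["K"]).T@w["T"][:3,:3].T@w["R"].T
    o=w["R"]@w["T"][:3,3]+w["p"]
    return o+d*((z-o[2])/d[:,2])[:,None]
E
python3 - <<'E'
from h import *
c=lambda L:(np.array(L)+.0)/6+[220,165]
P=back(c([(325,135),(420,140),(380,408),(285,400)]),110.6); print(P.round(1),P.mean(0))
u=(P[0]+P[1]-P[2]-P[3])/2; print("long",np.hypot(*u[:2]),"wid",np.linalg.norm(P[0]-P[1]),"jaw ang",np.arctan2(u[1],u[0])-np.pi/2)
B=back(c([(105,285),(495,0),(190,395),(605,95)]),67)
for a,b in((0,1),(2,3)):
    v=B[b]-B[a]; print("bridge yaw",np.arctan2(v[1],v[0])-np.pi/2)
E
```

```text
[[520.2  51.6 110.6]
 [527.9  59.1 110.6]
 [548.3  34.4 110.6]
 [540.1  26.9 110.6]] [534.12077429  42.98962052 110.6       ]
long 31.866417657286483 wid 10.676641792847478 jaw ang 0.6835559628176155
bridge yaw -0.1047218132252794
bridge yaw -0.09935974849805707
```

```bash
python3 -c "
from h import *; plan([535,43.7,140],.684)"; python3 -m handwheel '{"slide":[[0,0,20],[0,0,45],[0,0,60],[0,0,60]],"roll":[0.07,0.14,0.14,0.14]}'
python3 - <<'E'
from h import *
plan([535,43.7,80],.684); look("pics/w2.png")
for t in ["screw_right_grip","screw_right_end"]:
    print(t,[(np.round(d["location"],1),round(d["confidence"],2)) for d in eyes.mark_of("wrist",t)[:3]])
import cv2
a=cv2.imread("pics/w2.png")
cv2.imwrite("pics/w2c.png",cv2.resize(a[120:320,180:380],None,fx=3,fy=3,interpolation=cv2.INTER_CUBIC))
E
```

```text
t 3.15 pos [536.1  48.6 201.2] jaw 0.838 F [ 0.2 -0.7 -0.6] M [-0.02 -0.02  0.04] w 57.4 q7 0.79
slide [-2.5 -4.4 61.1] roll 0.154
time: 3.55
ee_pos: [534.6, 47.9, 139.2]
orientation: [0.423, 0.906, -0.001, -0.001]
force: [-0.4, 0.2, -0.3]
grip_width: 57.2
t 3.55 pos [534.6  47.9 139.2] jaw 0.697 F [-0.4  0.2 -0.3] M [-0.02  0.08 -0.01] w 57.2 q7 0.69
slide [-3.6 -2.3 59.2] roll 0.013
screw_right_grip [(array([533.4,  46.9,  97.9]), 0.84)]
screw_right_end [(array([527.6,  56.1,  98.3]), 0.76)]
```

View pics/w2c.png

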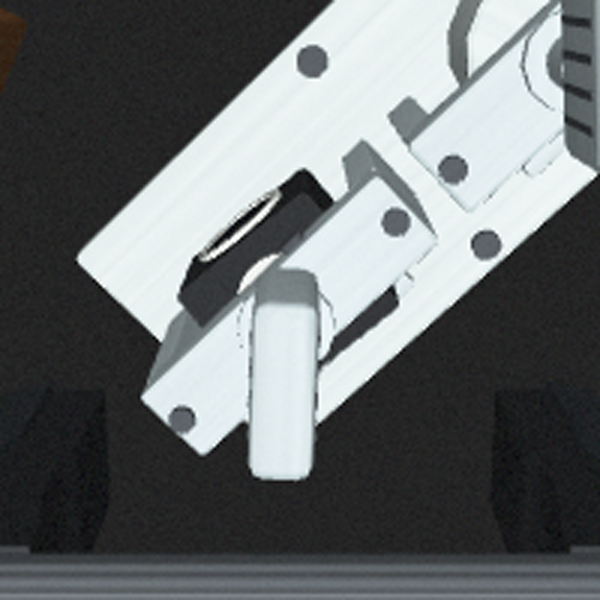

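```bash
python3 - <<'E'
from h import *
P=back(np.array([(252,303),(319,303),(313,478),(248,475)])/3+[180,120],110.5); print(P.mean(0).round(1))
u=(P[0]+P[1]-P[2]-P[3])/2; print("long",np.hypot(*u[:2]),"wid",np.linalg.norm(P[0]-P[1]),"jaw ang",np.arctan2(u[1],u[0])-np.pi/2)
B=back(np.array([(142,397),(335,222),(205,456),(436,242)])/3+[180,120],67)
for a,b in((0,1),(2,3)):
    v=B[b]-B[a]; print("bridge yaw",np.arctan2(v[1],v[0])-np.pi/2)
plan([*P.mean(0)[:2],80],np.arctan2(u[1],u[0])-np.pi/2)
E
```

```text
[533.9  43.4 110.5]
long 32.39197223100701 wid 11.44704674472775 jaw ang 0.6674048921568936
bridge yaw -0.1203575517515163
bridge yaw -0.09502614926896502
t 3.7 pos [536.8  47.6 141.7] jaw 0.696 F [ 0.4 -0.1  0.7] M [-0.06 -0.02 -0.05] w 57.3 q7 0.69
slide [-1.5 -5.  61.6] roll 0.029
```

```bash
python3 - <<'E'
from h import *
import cv2
L=[]
for k in range(4):
    look("pics/w3.png"); L.append(np.load("w.npz")["p"])
    print(L[-1].round(1),[np.round(d["location"],1) for d in eyes.mark_of("wrist","screw_right_grip")[:1]])
m=eyes.cut_out("wrist","screw_right_grip")
a=cv2.imread("pics/w3.png"); b=cv2.imread("pics/w2.png"); print(np.abs(a.astype(int)-b).mean())
print([ (x["confidence"],np.argwhere(x["pixels"]).mean(0).round(1),x["pixels"].sum()) for x in m[:2]])
cv2.imwrite("pics/w3c.png",cv2.resize(a[200:300,240:310],None,fx=8,fy=8,interpolation=cv2.INTER_CUBIC)[:, :560][200:])
E
```

```text
[536.8  47.6 141.7] [array([536. ,  45.2,  97.2])]
[536.9  47.5 141.8] [array([526.2,  55.5,  99.1])]
[536.8  47.3 141.6] [array([535. ,  47. ,  94.6])]
[536.5  47.3 141.3] [array([532.5,  44.3,  97.6])]
10.103632369614512
[(0.68, array([238.7, 272.1]), np.int64(1662))]
```

View pics/w3c.png

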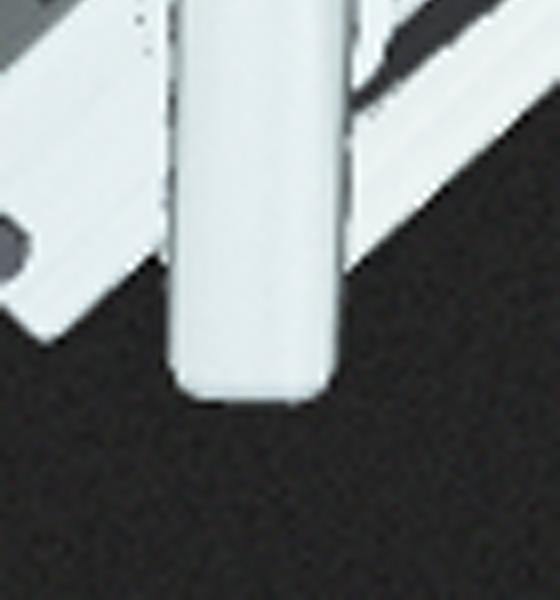

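```bash
python3 - <<'E'
from h import *
P=back([(272.8,217.5),(271.6,275.2)],110.5); u=P[0]-P[1]
print(P.round(1),P.mean(0),np.hypot(*u[:2]),np.arctan2(u[1],u[0])-np.pi/2)
plan([*P.mean(0)[:2],80],np.arctan2(u[1],u[0])-np.pi/2)
E
```

```text
[[524.2  55.6 110.5]
 [544.4  30.2 110.5]] [534.28667844  42.89872222 110.5       ] 32.54012943001108 0.6714448368347519
t 4.15 pos [536.3  47.2 140.9] jaw 0.695 F [0.6 0.4 0.1] M [-0.02  0.02 -0.  ] w 57.3 q7 0.69
slide [-2.  -4.3 60.9] roll 0.024
```

```bash
python3 -m handwheel '{"slide":[[-2,-3.5,10],[-2,-3.5,28],[-2,-3.5,46],[-2,-3.5,58],[-2,-3.5,61]],"roll":[0.02,0.02,0.02,0.02,0.02]}'; python3 -m handwheel '{"slide":[[0,0,0],[0,0,0],[0,0,0],[0,0,0]],"roll":[0,0,0,0]}' 1 8; python3 -c "
from h import *; plan([535,43.8,80],.672)"
```

```text
time: 4.65
ee_pos: [533.6, 43.1, 78.1]
orientation: [0.433, 0.901, -0.001, -0.001]
force: [-0.3, -0.7, -0.4]
grip_width: 57.2
time: 5.05
ee_pos: [535.2, 43.5, 80.3]
orientation: [0.433, 0.901, 0.0, 0.0]
force: [-0.4, -0.6, 0.0]
grip_width: 27.3
t 5.05 pos [535.2  43.5  80.3] jaw 0.675 F [-0.4 -0.6  0. ] M [-0.03  0.02 -0.01] w 27.3 q7 0.72
slide [0.4 0.  0.3] roll 0.003
```

```bash
python3 -m handwheel '{"slide":[[0,0,0],[0,0,0],[0,0,0],[0,0,0],[0,0,0]],"roll":[0,0,0,0,0]}'; python3 -c "
from h import *; plan([535,43.8,80],.672)
look('pics/w4.png')"
```

```text
time: 5.55
ee_pos: [534.7, 43.3, 79.9]
orientation: [0.433, 0.901, -0.0, -0.0]
force: [-1.7, -0.7, 5.0]
grip_width: 12.0
t 5.55 pos [534.7  43.3  79.9] jaw 0.675 F [-1.7 -0.7  5. ] M [-0.22  0.4  -0.06] w 12.0 q7 0.72
slide [ 0.2  0.6 -0.1] roll 0.003
```

View pics/w4.png

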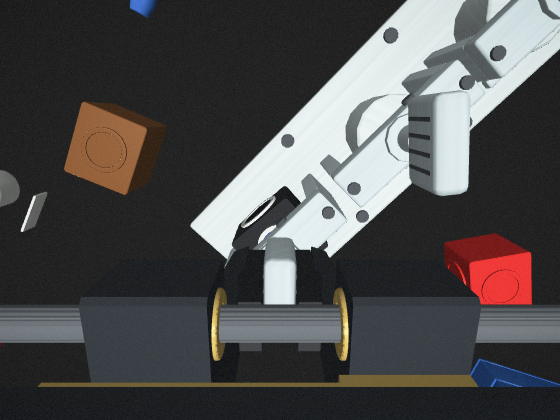

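Gripped at 12.0 mm, with the head centred at (280,270). Next, firm up the grip and turn.

```bash
python3 -m handwheel '{"slide":[[0,0,0],[0,0,0],[0,0,0]],"roll":[0,0,0]}' 1 40; python3 -c "
from h import *; plan([535,43.8,80],.672)";  python3 -m handwheel '{"slide":[[0,0,0.06],[0,0,0.12],[0,0,0.2],[0,0,0.27],[0,0,0.33]],"roll":[0.1,0.2,0.32,0.44,0.55]}';  python3 -c "
from h import *; plan([535,43.8,80],-.1)"; python3 -m handwheel '{"slide":[[0,0,0.0],[0,0,0.0],[0,0,0]],"roll":[0,0,0]}'; python3 -c "
from h import *; plan([535,43.8,80],-.1)"
```

```text
time: 5.9
ee_pos: [534.7, 43.3, 79.9]
orientation: [0.433, 0.901, -0.0, -0.0]
force: [-2.5, -0.8, 5.6]
grip_width: 11.6
t 5.9 pos [534.7  43.3  79.9] jaw 0.675 F [-2.5 -0.8  5.6] M [-0.19  0.47 -0.01] w 11.6 q7 0.72
slide [ 0.2  0.6 -0.1] roll 0.003
time: 6.4
ee_pos: [534.8, 43.3, 79.6]
orientation: [0.663, 0.748, -0.0, 0.0]
force: [-2.3, -0.8, 4.8]
grip_width: 12.0
t 6.4 pos [534.8  43.3  79.6] jaw 0.121 F [-2.3 -0.8  4.8] M [-0.25  0.54  0.06] w 12.0 q7 0.29
slide [ 0.5  0.3 -0.4] roll 0.221
time: 6.7
ee_pos: [534.8, 43.3, 79.6]
orientation: [0.662, 0.75, -0.0, 0.0]
force: [-2.1, -0.5, 5.2]
grip_width: 11.3
t 6.7 pos [534.8  43.3  79.6] jaw 0.125 F [-2.1 -0.5  5.2] M [-0.19  0.5  -0.09] w 11.3 q7 0.29
slide [ 0.5  0.2 -0.4] roll 0.225
```

```bash
P='from h import *; plan([535,43.8,80],-.1)'
python3 -m handwheel '{"slide":[[0,0,0.03],[0,0,0.07],[0,0,0.08]],"roll":[0.06,0.12,0.14]}' >/dev/null; python3 -c "$P"
python3 -m handwheel '{"slide":[[0,0,0.02],[0,0,0.02]],"roll":[0.03,0.03]}'>/dev/null;  python3 -c "$P"
python3 -m handwheel '{"slide":[[0,0,0.02],[0,0,0.02]],"roll":[0.03,0.03]}'>/dev/null;  python3 -c "$P"
```

```text
t 7.0 pos [534.8  43.3  79.5] jaw -0.016 F [-1.7 -0.4  5.6] M [-0.24  0.47  0.11] w 11.4 q7 0.18
slide [ 0.5  0.2 -0.5] roll 0.084
t 7.2 pos [534.8  43.3  79.5] jaw -0.045 F [-1.  -0.9  4.9] M [-0.19  0.43 -0.01] w 11.6 q7 0.16
slide [ 0.5  0.1 -0.5] roll 0.055
t 7.4 pos [534.9  43.3  79.4] jaw -0.075 F [-1.7 -1.1  5.8] M [-0.28  0.46  0.01] w 11.9 q7 0.14
slide [ 0.5  0.1 -0.6] roll 0.025
```

```bash
P='from h import *; plan([535,43.8,80],-.1)'
python3 -m handwheel '{"slide":[[0,0,0.02],[0,0,0.02]],"roll":[0.03,0.03]}'>/dev/null;  python3 -c "$P"
python3 -m handwheel '{"slide":[[0,0,0.0],[0,0,0.0]],"roll":[0.03,0.03]}'>/dev/null;  python3 -c "$P"
```

```text
t 7.6 pos [534.9  43.3  79.4] jaw -0.105 F [-1.5 -1.7  5.3] M [-0.25  0.46  0.09] w 11.8 q7 0.11
slide [ 0.5  0.1 -0.6] roll -0.005
t 7.8 pos [534.9  43.3  79.4] jaw -0.134 F [-1.8 -1.9  6.1] M [-0.35  0.45  0.5 ] w 11.6 q7 0.09
slide [ 0.5  0.  -0.6] roll -0.034
```

```bash
P='from h import *; plan([535,43.8,80],-.1)'
python3 -m handwheel '{"slide":[[0,0,0.0],[0,0,0.0]],"roll":[0.02,0.02]}'>/dev/null;  python3 -c "$P"
python3 -m handwheel '{"slide":[[0,0,0.0],[0,0,0.0]],"roll":[0.02,0.02]}'>/dev/null;  python3 -c "$P
look('pics/w5.png')
for t in ['screw_right_grip','screw_right_end']: print([np.round(d['location'],1) for d in eyes.mark_of('wrist',t)[:1]])"
```

```text
t 8.0 pos [534.9  43.3  79.4] jaw -0.153 F [-2.2 -0.7  5.9] M [-0.39  0.48  0.68] w 11.6 q7 0.07
slide [ 0.5  0.  -0.6] roll -0.053
t 8.2 pos [534.9  43.3  79.4] jaw -0.173 F [-1.9 -1.6  5.6] M [-0.36  0.51  0.8 ] w 12.1 q7 0.06
slide [ 0.5  0.  -0.6] roll -0.073
[array([533.2,  45.6,  94.8])]
[array([536.6,  61.6,  98.1])]
```

View pics/w5.png

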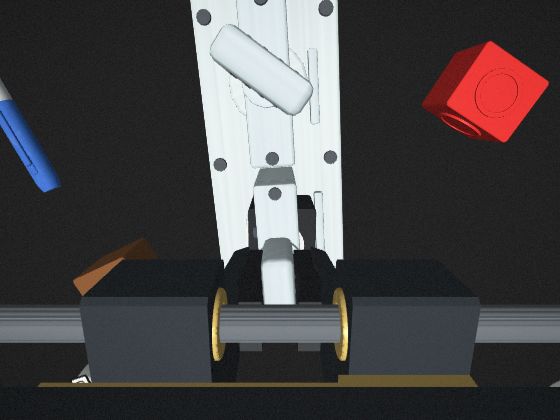

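Seating shows as a moment rise from 0.0–0.1 to 0.5, 0.68 and 0.8 N m past jaw ≈ -0.11, which matches the fixture yaw. In the picture the head (280,270) lies along the bridge and lags the jaws slightly. Now the quarter turn back.

```bash
P='from h import *; plan([534.9,43.3,80.3],1.46)'
python3 -m handwheel '{"slide":[[0,0,0],[0,0,-0.07],[0,0,-0.14],[0,0,-0.22],[0,0,-0.3]],"roll":[-0.07,-0.18,-0.3,-0.43,-0.56]}' >/dev/null; python3 -c "$P"
python3 -m handwheel '{"slide":[[0,0,-0.07],[0,0,-0.15],[0,0,-0.23],[0,0,-0.31],[0,0,-0.38]],"roll":[-0.13,-0.26,-0.39,-0.52,-0.64]}'>/dev/null;  python3 -c "$P"
python3 -m handwheel '{"slide":[[0,0,-0.07],[0,0,-0.14],[0,0,-0.2],[0,0,-0.24],[0,0,-0.24]],"roll":[-0.12,-0.24,-0.34,-0.42,-0.43]}'>/dev/null;  python3 -c "$P"
```

```text
t 8.85 pos [534.7  43.3  79.7] jaw 0.39 F [-2.6 -1.4  5.5] M [-0.25  0.57 -0.1 ] w 11.9 q7 0.49
slide [-0.   0.2 -0.6] roll -1.07
t 9.35 pos [534.6  43.2  80.1] jaw 1.03 F [-2.3 -0.9  4.9] M [-0.22  0.5  -0.11] w 12.0 q7 0.99
slide [-0.2  0.2 -0.2] roll -0.43
t 9.85 pos [534.6  43.1  80.3] jaw 1.457 F [-2.6 -1.5  6.8] M [-0.16  0.57 -0.12] w 11.8 q7 1.32
slide [-0.3  0.2  0. ] roll -0.003
```

```bash
python3 -m handwheel '{"slide":[[0,0,0],[0,0,0]],"roll":[0,0]}'>/dev/null; python3 - <<'E'
from h import *
import cv2
plan([534.9,43.3,80.3],1.46)
look('pics/w6.png')
for t in ['screw_right_grip','screw_right_end']: print([np.round(d['location'],1) for d in eyes.mark_of('wrist',t)[:2]])
o=[cv2.resize(cv2.imread(f'pics/w{k}.png')[180:310,215:350],None,fx=3,fy=3,interpolation=cv2.INTER_CUBIC) for k in (5,6)]
cv2.imwrite('pics/c6.png',cv2.resize(np.hstack(o),(800,385)))
E
```

```text
t 10.05 pos [534.6  43.1  80.3] jaw 1.455 F [-2.5 -0.6  6.9] M [-0.29  0.54  0.  ] w 11.6 q7 1.32
slide [-0.3  0.2  0. ] roll -0.005
[array([535.7,  45. ,  97.4])]
[array([518.4,  44. ,  99.5])]
```

View pics/c6.png

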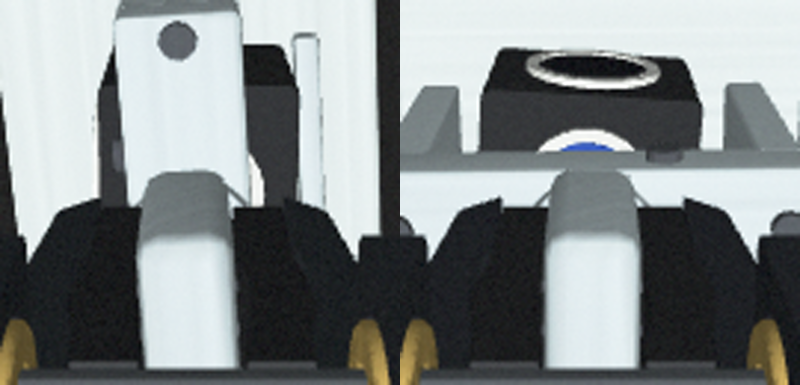

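```bash
python3 - <<'E'
from h import *
import cv2
g=cv2.GaussianBlur(cv2.imread('pics/w6.png',0),(3,3),0)
l=cv2.HoughLinesP(cv2.Canny(g,40,120),1,np.pi/720,50,minLineLength=70,maxLineGap=6)[:,0]
for a,b,c,d in l:
    if max(b,d)>258: continue
    o=[]
    for z in (12,67):
        v=np.diff(back([(a,b),(c,d)],z),axis=0)[0]; o.append(round((np.arctan2(v[1],v[0]))%np.pi-np.pi/2,3))
    print((a,b,c,d),o)
s,Rm=st(); print(s["time"],np.arctan2(Rm[1,1],Rm[0,1]))
E
```

```text
(np.int32(256), np.int32(160), np.int32(382), np.int32(158)) [np.float64(-0.099), np.float64(-0.099)]
(np.int32(416), np.int32(236), np.int32(500), np.int32(235)) [np.float64(-0.102), np.float64(-0.102)]
(np.int32(399), np.int32(229), np.int32(473), np.int32(229)) [np.float64(-0.115), np.float64(-0.115)]
(np.int32(441), np.int32(157), np.int32(531), np.int32(156)) [np.float64(-0.104), np.float64(-0.104)]
10.2 1.4546852135872321
```

```bash
python3 -m handwheel '{"slide":[[0,0,0],[0,0,0],[0,0,0]],"roll":[-0.015,-0.015,-0.015]}'; python3 - <<'E'
from h import *
import cv2
plan([534.9,43.3,80.3],1.468)
o=[]
for c in ("top","side"):
    r=eyes.read_camera(c)["color"][:,:,::-1]; b=cv2.imread(f"pics/{c}0.png")
    s=np.s_[110:310,190:400] if c=="top" else np.s_[150:350,140:350]
    o.append(r[s])
cv2.imwrite("pics/end.png",cv2.resize(np.hstack(o),(800,380),interpolation=cv2.INTER_CUBIC))
E
```

```text
time: 10.5
ee_pos: [534.6, 43.1, 80.4]
orientation: [0.051, 0.999, -0.0, -0.0]
force: [-2.8, -0.7, 5.3]
grip_width: 12.0
t 10.5 pos [534.6  43.1  80.4] jaw 1.47 F [-2.8 -0.7  5.3] M [-0.26  0.49 -0.05] w 12.0 q7 1.33
slide [-0.3  0.2  0.1] roll 0.002
```

View pics/end.png

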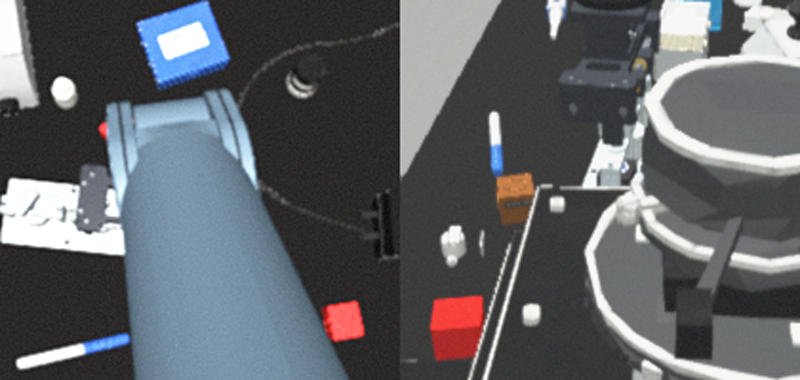

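The visible bystanders, left and middle screws and parts look unmoved. The gripper still holds the right screw at (615,150), at 12.0 mm and the target angle. Handing in.

```bash
python3 -c "
from workcell import ticket; print(ticket.job_done())"
```

```text
the job is handed in; nothing more can be done
None
```

The filter cube was in the right bay. I turned its thumbscrew clockwise until it seated, backed it off a quarter turn, and handed in at about 10.6 s with the gripper still holding it at 40 N.

- **Seating:** the twisting moment rose from about 0.1 to 0.8 N m once the jaws passed -0.105 rad. That matches the fixture's own angle of about -0.10 rad, measured from its edges in the image.
- **Final angle:** the jaws are at 1.470 rad, about 1.57 rad from seated. I put the uncertainty at about 0.02 rad. The opening is 12.0 mm and the tool force about 6 N.
- **Slip:** at the stop the head lagged the jaws by a few hundredths of a radian. After backing off it was flat between the pads again.
- **Other parts:** the cube was still in its bay in the wrist picture after the quarter turn. In the last pictures the left and middle screws and the bystanders that showed looked unmoved, by eye only. The arm hid the brown block and tally counter from the top camera, but both showed in the side view.
- **Disagreements:** the networks' positions for the screw differed by a few millimetres (one report was about 13 mm off), and the first wrist measurements were a few millimetres off because the arm was still settling. I took a still picture before gripping.

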